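# Push the cryo box down the reader's guide lane

## Task

Push the flat square cryo box that stands by the lane's open end into the lane between the two low guide rails, all the way home until its front lies flat against the face of the box reader at the lane's end. It starts somewhat skewed and off to one side, so line it up first: neither the box nor the robot may touch a rail, and the robot must not touch the reader. Only push the box along the table with the fingers, never lift or tip it, leave everything else on the table alone, and finish with the robot clear of everything.

Things in the scene. Friction and masses are not known exactly. Their poses are not given: they have to be found in the camera images.
- cryo_box: The flat square light-grey card box, 134 x 134 mm, 54 mm high (lid fixed), loose, about 0.25 kg. Origin at the centre of its underside, z up, x and y square to its sides. It starts on the table outside the lane's open end, its centre 225 to 240 mm from the reader's face, up to 20 mm to either side of the lane's middle line, turned up to 0.18 rad from it, x roughly along the reader's x.
- box_reader: Box reader, a white block fixed to the table, 190 mm wide, 70 high, 45 deep, with a flat stop face. Origin at the foot of the middle of that face; x = pushing direction (level, into the face), y = left when looking that way, z up. The lane is x -130 to 0 mm about y = 0, runs roughly from the robot's left to its right, and its floor is the bare table. A box fully home has its centre at x = -67 mm.
- rail_left: Guide rail on the lane's +y side: fixed aluminium angle, 130 mm long, upright 24 mm high and 6 thick, its foot 3 mm thick and reaching 19 mm outward from the upright. Origin on the table under the middle of the upright, at mid-length; x as the reader's. The rails stand 154 mm apart inside, so a centred box has 10 mm free on each side.
- rail_right: The same rail, mirrored, on the -y side of the lane.
- pipette_a: Bystander: a grey micropipette lying on its side, 246 x 47 x 23 mm, near the front edge of the table beside the lane. Origin at the centre of its underside.
- beaker: Bystander: a small clear beaker, 45 mm across, 59 mm high, standing between the lane and the microscope. Origin at the centre of its underside.
- tape_roll: Bystander: a roll of tape lying flat, 96 mm across, 25 mm high, on the mouse mat at the back. Origin at the centre of its underside.
- tube_a: Bystander: a standing screw-cap tube, 34 mm across, 113 mm high, behind the lane. Origin at the centre of its underside.
- film_roll_box: Bystander: a small carton, 62 x 125 x 62 mm, at the left of the table's front edge. Origin at the centre of its underside.
- hemocytometer: Bystander: a flat counting-chamber slide, 34 x 75 x 8 mm, behind the lane. Origin at the centre of its underside.

How it is judged:
On the way:
1. the box's front is in the lane, square and between the rails (angle between the x axis of cryo_box and the x axis of box_reader, either way round below 0.06 rad and y of cryo_box in the frame of box_reader between -0.0105 and 0.0105 m and x of cryo_box in the frame of box_reader above -0.185 m), for 0.1 s.
At the end, for the whole second after the job is handed in: The box lies flat and at rest on the table in the lane, its front within 4.5 mm of the reader's face, square to the lane within 0.06 rad, its centre within 10.5 mm of the lane's middle line, touching neither rail (angle between the x axis of cryo_box and the x axis of box_reader, either way round below 0.06 rad and y of cryo_box in the frame of box_reader between -0.0105 and 0.0105 m and contact force between cryo_box and rail_left below 0.1 N and contact force between cryo_box and rail_right below 0.1 N and x of cryo_box in the frame of box_reader above -0.0715 m and height (world z) of cryo_box below 0.005 m and angle between cryo_box's own z axis and vertical below 0.04 rad and linear speed of cryo_box below 0.01 m/s).
It fails at once if the box touches a guide rail (contact force between cryo_box and rail_left above 0.2 N or contact force between cryo_box and rail_right above 0.2 N).
It fails at once if the robot touches a guide rail or the reader (contact force between any of the fingers, the arm and rail_left above 0.5 N or contact force between any of the fingers, the arm and rail_right above 0.5 N or contact force between any of the fingers, the arm and box_reader above 0.5 N).
It fails at once if the box is lifted or tipped instead of pushed (height (world z) of cryo_box above 0.012 m or angle between cryo_box's own z axis and vertical above 0.12 rad).
It fails at once if another thing on the table is disturbed (moved more than 15 mm) (distance of any of pipette_a, beaker, tape_roll, tube_a, film_roll_box, hemocytometer from where it was at the start of the episode above 0.015 m).
It also fails if it takes over 64 s, if anything falls off the work surface, if the arm or the gripper's body presses on something with over 40 N, if the wrist force passes 120 N, or if a joint passes its speed limit or range.

## Robot

A 6-joint arm with a two-finger parallel gripper is mounted at the origin on a cart in front of the work surface, level with it; the furniture and walls round the work are solid. World frame = base frame: x ahead of the robot, y to its left, z up, the work surface at z = 0. Lengths are in m, angles in rad, forces in N, time in s.
With the tool pointing down it reaches from about 0.15 to 0.775 m from the base axis. Payload 6.1 kg.
Tool frame: the origin (TCP) lies at the very end of the fingers, on their centre line; the grasp point (between the pads) lies 19 mm behind it (robot.tcp_to_grasp is the z of the grasp point in the tool frame, in m); z points along the fingers, y is the line along which they close (so a half turn about z gives the same grasp; the last joint's range is limited). The gripper opens to 85 mm and grips with 20 to 120 N. Pads are 22 mm wide; open, the fingers measure 114 mm over their backs; the gripper's body (76 mm by 85 mm) begins 54 mm behind the grasp point. The pads swing forward as they close: fully open they stand 13 mm farther back than shut.
Start: joints at [-1.328, 0.126, -0.04, 1.405, 0, 1.571], TCP at [0.126, -0.51, 0.231] pointing down, gripper open.
Joint ranges: [-2.72, 2.72], [-0.95, 1.95], [-1.27, 1.35], [-1.78, 2.02], [-1.46, 1.47], [-3.14, 3.14]. Speed limits (rad/s): [2.39, 2.39, 3.01, 3.14, 3.14, 3.14].

## Interface

Orientations are given as a 3x3 rotation matrix whose columns are the frame's x, y, z axes.
In Python, from station import robot gives the robot as it stands.
- The arm moves only by the shell command python3 -m inch 'ROWS' [FORCE]. ROWS is JSON, one flat list of numbers, 7 for each row, row after row: the turn, a rotation vector about the tool's x, y, z in degrees, then the shift along the tool's x, y, z in m, then the opening, from 0 (shut) to 1 (fully open). A call has exactly 8 rows; each row shifts and turns the commanded pose from where the row before left it, along the tool's axes as they then stand; what a row does not reach is not made up. A row lasts 1/10 s, in which the tool goes at most 50 mm and 8.59 degrees, less where a joint would pass 70% of its speed; a pose out of reach is approached as far as the arm can. A call with a gripper value outside its range is refused whole. The fingers move at their own pace and stop on an object; FORCE is the grip in N (left out, the last holds). Time passes only in rows, so rows that do not move let the fingers close, or fill a call up. It gives the time, the measured TCP pose, the force, the opening and the grip force at its end, in the units of the state.
- robot.get_state(): the state, without advancing time (a new reading comes with each control period).
- robot.read_camera(name): name is "side" or "top"; returns the picture (384x512x3 uint8, red, green, blue); there is no depth.
- robot.camera_model(name): a dict with "K" (3x3 intrinsics, pixels), "extrinsics" (4x4, takes a point from camera to world coordinates). Camera axes: x right, y up, looking along -z (the intrinsics and any distortion apply to the point x, -y, -z); pixel columns grow to the right and rows downward; lengths in m; the calibration is good to about 2 mm. A picture is of the moment at which its call begins. camera_model takes no time and is no camera call.
- robot.finish_job(): hands the job in; it is judged then, once.
Trained networks look in the newest picture that a camera, given by its name, has taken for a name from the list of things; names that differ only in an ending like _2 or _b are one class to them, and where a whole thing is asked for, a point or a joint stands for the part that bears it (a point fixed in the world has none). Each returns a list of dicts, best first, with "conf" (0 to 1); they miss things now and then, are a little off and sometimes report something else, mostly with a low value. They report only what shows in the picture. A call takes as long as a camera call.
- robot.trace(camera, query): "mask" (384x512 bool, what is visible of it) and "box" ([left, top, width, height] in pixels, round what is visible of it).
The state is a dict: "time_s": time; "qpos": joint angles; "joint_velocities": joint speeds; "effort": joint torques, N m; "position": TCP position; "tcp_rot": TCP orientation; "wrist_force": force on the tool from outside, world axes, zero at the start; "torque": the same for the moment, N m; "opening": opening from 0.0 (shut) to 1.0 (fully open); "grip_force": force on a finger pad.
Only numpy, scipy, OpenCV 4.12 (cv2) and the standard library are available. Lean on these libraries where they do the work, as an engineer would, in place of code of your own. Each camera call takes 0.05 s, during which the arm holds its last target. There are 200 camera calls.

## Working session

There is one attempt and no reset: what is moved stays moved. The work goes in short steps, Python scripts to look and compute and a shell command to move; the robot and the scene stay as the last step left them, time stands still between calls to the robot, and variables do not carry over. Pictures are saved under pics/ and viewed, at most 10 in all, crops included, and the job is handed in when it is done.

```bash
ls; mkdir -p pics
python3 - <<'E'
from station import robot
import cv2,numpy as np
np.set_printoptions(precision=4,suppress=True)
for n in("top","side"):
    im=robot.read_camera(n); cv2.imwrite(f"pics/{n}0.png",im[:,:,::-1])
    m=robot.camera_model(n); print(n,m["K"],m["extrinsics"],[k for k in m])
    for q in("cryo_box","box_reader","rail_left","rail_right"):
        r=robot.trace(n,q); print(q,[(round(d["conf"],2),d["box"]) for d in r[:3]])
s=robot.get_state();print(s["time_s"],s["position"],s["tcp_rot"],s["opening"])
E
```

```text
pics
top [[488.7581   0.     258.2924]
 [  0.     488.7581 195.4718]
 [  0.       0.       1.    ]] [[-0.029   0.9924 -0.1199  0.4392]
 [-0.9995 -0.0271  0.0175  0.14  ]
 [ 0.0141  0.1203  0.9926  1.289 ]
 [ 0.      0.      0.      1.    ]] ['K', 'extrinsics']
cryo_box []
box_reader [(0.97, [287.4, 177.3, 75.4, 83.1])]
rail_left [(0.86, [293.3, 181.0, 48.8, 6.6])]
rail_right [(0.66, [287.0, 247.7, 51.7, 12.3])]
side [[458.8552   0.     259.6395]
 [  0.     458.8552 192.1458]
 [  0.       0.       1.    ]] [[-0.5092  0.5324 -0.6762 -0.2783]
 [-0.8606 -0.3162  0.3992  0.6187]
 [-0.0013  0.7852  0.6192  0.83  ]
 [ 0.      0.      0.      1.    ]] ['K', 'extrinsics']
cryo_box [(0.57, [224.8, 181.9, 71.6, 54.8])]
box_reader [(0.84, [276.7, 151.7, 87.6, 74.9])]
rail_left [(0.62, [240.5, 124.9, 13.3, 34.8]), (0.6, [275.9, 169.7, 41.5, 24.6])]
rail_right [(0.8, [301.3, 201.6, 46.8, 22.4]), (0.21, [241.0, 125.0, 15.1, 37.5])]
0.5 [ 0.1262 -0.5096  0.2313] [[ 0.9707  0.2404 -0.    ]
 [ 0.2404 -0.9707  0.0001]
 [-0.     -0.0001 -1.    ]] 0.9965968971214908
```

Run:
```python
import cv2
a=cv2.imread("pics/top0.png");b=cv2.imread("pics/side0.png")
cv2.imwrite("pics/a.png",cv2.resize(a[130:310,200:440],(800,600),interpolation=cv2.INTER_CUBIC))
cv2.imwrite("pics/b.png",cv2.resize(b,(800,600)))
```

```text
(no output)
```

View pics/a.png

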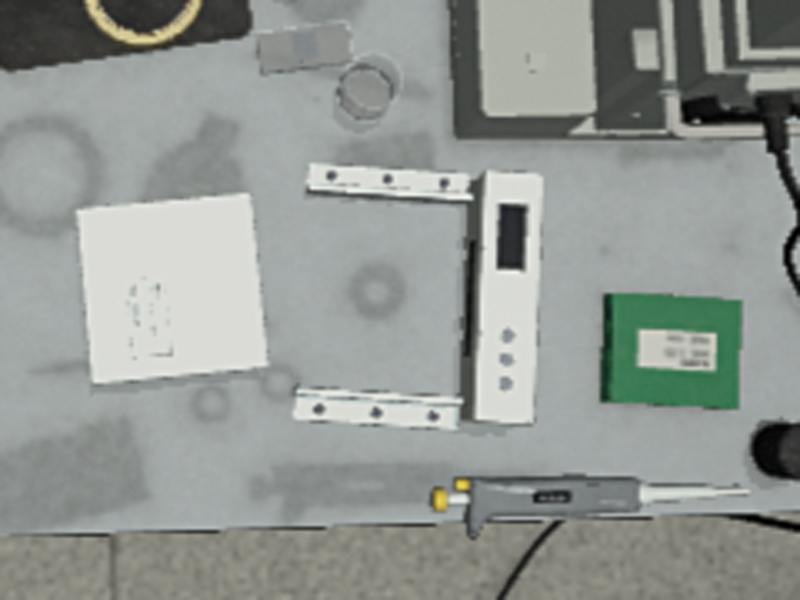

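View pics/b.png

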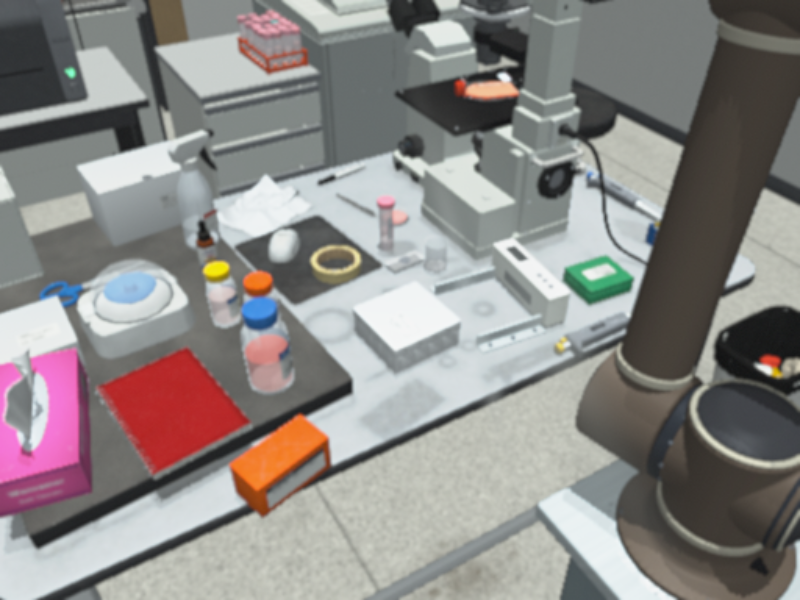

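The top view shows the box at crop corners (78,210), (250,194), (267,368), (92,383), turned a little. The rails run from x≈300 to 470 and the reader face is near x≈475. The space around the box is free. Now I'll measure.

```bash
cat > h.py <<'E'
from station import robot
import cv2,numpy as np
np.set_printoptions(precision=4,suppress=True)
def p2w(n,px,z):
    m=robot.camera_model(n);K,E=m["K"],np.array(m["extrinsics"])
    px=np.atleast_2d(px).astype(float)
    d=np.c_[(px[:,0]-K[0][2])/K[0][0],-(px[:,1]-K[1][2])/K[1][1],-np.ones(len(px))]@E[:3,:3].T
    return E[:3,3]+d*((z-E[2,3])/d[:,2])[:,None]
def rect(mask,z):
    """min-area rectangle of the mask's outline on plane z: centre, sides, angle"""
    c=max(cv2.findContours(mask.astype(np.uint8),cv2.RETR_EXTERNAL,cv2.CHAIN_APPROX_NONE)[0],key=cv2.contourArea)[:,0]
    w=p2w("top",c,z)[:,:2]
    (cx,cy),(a,b),t=cv2.minAreaRect((w*1000).astype(np.float32))
    return np.array([cx,cy])/1000,(a,b),t
def white(im,x0,y0,x1,y1,th=205):
    m=np.zeros(im.shape[:2],np.uint8);m[y0:y1,x0:x1]=(im[y0:y1,x0:x1].min(2)>th);return m
E
python3 - <<'E'
from h import *
im=cv2.imread("pics/top0.png")
print(im[215,218:226].tolist(),im[215,276:286].tolist())
for th in(190,200,210): print(th,rect(white(im,215,180,286,255,th),.054))
robot.read_camera("top")
r=robot.trace("top","box_reader")[0]["mask"]; print("reader",rect(r,.07))
for q in("rail_left","rail_right"):
    for d in robot.trace("top",q)[:1]: print(q,d["box"],rect(d["mask"],.003))
# hand-read points: reader top front edge (crop px/3.333+offset)
f=lambda x,y:(200+x*.3,130+y*.3)
print("reader front top",p2w("top",[f(484,172),f(471,420)],.07))
print("railL inner top",p2w("top",[f(308,191),f(472,200)],0.0))
print("railR inner top",p2w("top",[f(297,389),f(461,400)],.024))
for q in("tube_a","beaker","hemocytometer"):
    for d in robot.trace("top",q)[:1]:
        b=d["box"];print(q,p2w("top",[(b[0],b[1]),(b[0]+b[2],b[1]+b[3])],0))
E
```

```text
[[171, 173, 166], [171, 172, 166], [167, 170, 164], [167, 170, 163], [168, 169, 162], [162, 163, 156], [166, 167, 163], [216, 220, 218]] [[216, 222, 220], [203, 208, 206], [149, 151, 145], [165, 166, 159], [170, 169, 163], [170, 170, 163], [170, 171, 165], [171, 171, 165], [171, 171, 165], [171, 171, 165]]
190 (array([0.537 , 0.1378]), (132.50759887695312, 132.53924560546875), 3.8659772872924805)
200 (array([0.5369, 0.1378]), (132.3258056640625, 132.17335510253906), 3.8500616550445557)
210 (array([0.5369, 0.1384]), (131.77952575683594, 130.48385620117188), 3.849792003631592)
reader (array([ 0.5234, -0.0481]), (181.55865478515625, 198.3756866455078), 85.3414306640625)
rail_left [293.5, 181.2, 48.6, 6.6] (array([ 0.6192, -0.037 ]), (128.86585998535156, 25.3223819732666), 84.95964813232422)
rail_right [286.9, 245.7, 54.0, 13.4] (array([ 0.4418, -0.0189]), (132.15530395507812, 27.385805130004883), 83.33951568603516)
reader front top [[ 0.6157 -0.1021  0.07  ]
 [ 0.4296 -0.083   0.07  ]]
railL inner top [[ 0.6143  0.0258  0.    ]
 [ 0.6035 -0.1052  0.    ]]
railR inner top [[ 0.4569  0.0422  0.024 ]
 [ 0.4448 -0.0844  0.024 ]]
tube_a [[0.8554 0.0427 0.    ]
 [0.7803 0.0017 0.    ]]
beaker [[ 0.7241 -0.0153  0.    ]
 [ 0.6684 -0.0444  0.    ]]
hemocytometer [[ 0.7597  0.0609  0.    ]
 [ 0.7105 -0.012   0.    ]]
```

Run:
```python
from h import *
im=cv2.imread("pics/top0.png")
for th in(190,200):
    m=white(im,343,178,366,260,th);print("reader",rect(m,.07))
    for nm,b,z in(("L",(288,176,341,191),.003),("R",(284,244,338,260),.003)):
        m=white(im,*b,th-5);c=max(cv2.findContours(m,0,1)[0],key=cv2.contourArea)[:,0]
        print(nm,b,[x for x in cv2.boundingRect(c)],rect(m,z))
cv2.imwrite("pics/c.png",cv2.resize(im[170:265,280:370],(568,600),interpolation=cv2.INTER_NEAREST))
```

```text
reader (array([ 0.5221, -0.1152]), (43.12213134765625, 187.52755737304688), 84.50346374511719)
L (288, 176, 341, 191) [292, 179, 49, 11] (array([ 0.6209, -0.0374]), (128.5221710205078, 20.37605094909668), 84.47698211669922)
R (284, 244, 338, 260) [288, 247, 50, 12] (array([ 0.4412, -0.0201]), (128.0041961669922, 23.886333465576172), 84.68341827392578)
reader (array([ 0.5219, -0.1153]), (42.507354736328125, 187.2059783935547), 84.644775390625)
L (288, 176, 341, 191) [292, 179, 49, 11] (array([ 0.6207, -0.0375]), (128.37417602539062, 20.14118003845215), 84.33488464355469)
R (284, 244, 338, 260) [288, 247, 50, 12] (array([ 0.4414, -0.0202]), (127.85748291015625, 23.631202697753906), 84.68341827392578)
```

View pics/c.png

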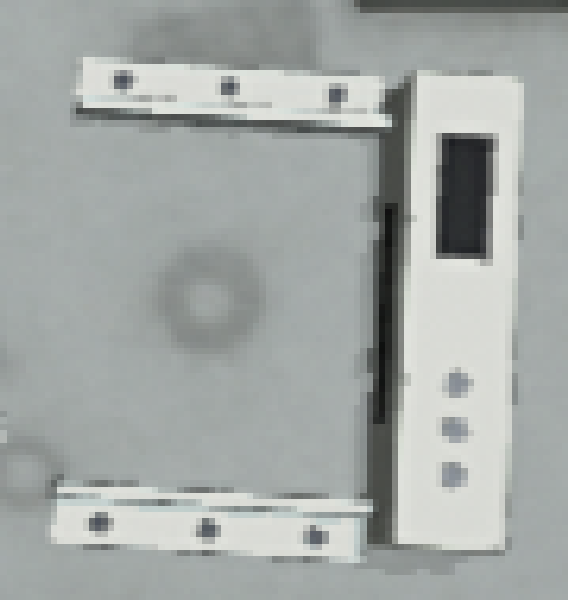

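Box in the reader frame: x≈-0.231, y≈-0.009, yaw≈+0.163. The lane's x direction is (-0.095,-0.995) and the face's midpoint is (0.524,-0.093). The rails agree with this. Plan:

1. Push the near side toward +y with the open two-finger front, which squares and centres the box.
2. Push the rear face home.

First I'll turn the tool.

```bash
python3 -m inch '[0,0,-8,0,0,0,1, 0,0,-8,0,0,0,1, 0,0,-8,0,0,0,1, 0,0,-8,0,0,0,1, 0,0,-8,0,0,0,1, 0,0,-8,0,0,0,1, 0,0,-8,0,0,0,1, 0,0,-8,0,0,0,1]'; python3 -m inch '[0,0,-8,0,0,0,1, 0,0,-8,0,0,0,1, 0,0,-8,0,0,0,1, 0,0,-8,0,0,0,1, 0,0,-8,0,0,0,1, 0,0,-8,0,0,0,1, 0,0,-8,0,0,0,1, 0,0,-8,0,0,0,1]'; python3 -m inch '[0,0,-8,0,0,0,1, 0,0,-8,0,0,0,1, 0,0,-8,0,0,0,1, 0,0,-8.5,0,0,0,1, 0,0,0,0,0,0,1, 0,0,0,0,0,0,1, 0,0,0,0,0,0,1, 0,0,0,0,0,0,1]'
cat >> h.py <<'E'
X=np.array([-.0949,-.9955]);Y=np.array([.9955,-.0949]);F=np.array([.5241,-.0928])
def lane(p): d=np.asarray(p)[:2]-F; return np.array([d@X,d@Y])
def to(lx,ly,z):
    s=robot.get_state();R=np.array(s["tcp_rot"]);w=np.r_[F+lx*X+ly*Y,z]
    print("at",s["position"],"lane",lane(s["position"]),"goal",w,"tool shift",R.T@(w-s["position"]),"xyaw",np.degrees(np.arctan2(R[1,0],R[0,0])),"q",s["qpos"],"t",s["time_s"],"F",s["wrist_force"])
E
python3 -c "
from h import *
to(-.231,-.14,.2)"
```

```text
time_s: 1.65
position: [0.1262, -0.5096, 0.2313]
tcp_rot: [[0.204, 0.979, 0.0], [0.979, -0.204, -0.0], [-0.0, 0.0, -1.0]]
wrist_force: [0.6, 0.8, -1.2]
opening: 1.0
grip_force: 0.0
time_s: 2.45
position: [0.1262, -0.5096, 0.2313]
tcp_rot: [[-0.791, 0.612, -0.0], [0.612, 0.791, 0.0], [0.0, 0.0, -1.0]]
wrist_force: [-0.4, 0.9, -0.6]
opening: 1.0
grip_force: 0.0
time_s: 3.25
position: [0.1262, -0.5096, 0.2313]
tcp_rot: [[-0.995, 0.099, 0.0], [0.099, 0.995, 0.0], [-0.0, 0.0, -1.0]]
wrist_force: [0.6, 0.1, -0.1]
opening: 0.998
grip_force: 0.0
at [ 0.1262 -0.5096  0.2313] lane [ 0.4527 -0.3565] goal [0.4067 0.1504 0.2   ] tool shift [-0.2138  0.6845  0.0313] xyaw 174.32941685699856 q [-1.328   0.1258 -0.0396  1.4054  0.     -1.229 ] t 3.25 F [ 0.5786  0.1    -0.0831]
```

```bash
python3 -m inch '[0,0,0,-0.0134,0.0428,0,1, 0,0,0,-0.0134,0.0428,0,1, 0,0,0,-0.0134,0.0428,0,1, 0,0,0,-0.0134,0.0428,0,1, 0,0,0,-0.0134,0.0428,0,1, 0,0,0,-0.0134,0.0428,0,1, 0,0,0,-0.0134,0.0428,0,1, 0,0,0,-0.0134,0.0428,0,1]'; python3 -m inch '[0,0,0,-0.0134,0.0428,0,1, 0,0,0,-0.0134,0.0428,0,1, 0,0,0,-0.0134,0.0428,0,1, 0,0,0,-0.0134,0.0428,0,1, 0,0,0,-0.0134,0.0428,0,1, 0,0,0,-0.0134,0.0428,0,1, 0,0,0,-0.0134,0.0428,0,1, 0,0,0,-0.0134,0.0428,0,1]'; python3 -c "
from h import *
to(-.231,-.12,.01)"
```

```text
time_s: 4.05
position: [0.2664, -0.1777, 0.2315]
tcp_rot: [[-0.995, 0.099, 0.001], [0.099, 0.995, -0.001], [-0.001, -0.0, -1.0]]
wrist_force: [0.3, -0.1, -0.2]
opening: 1.0
grip_force: 0.0
time_s: 4.85
position: [0.4066, 0.1532, 0.2315]
tcp_rot: [[-0.995, 0.098, 0.001], [0.098, 0.995, 0.0], [-0.001, 0.0, -1.0]]
wrist_force: [1.3, -1.6, 0.3]
opening: 1.004
grip_force: 0.0
at [0.4066 0.1532 0.2315] lane [-0.2337 -0.1403] goal [0.4266 0.1485 0.01  ] tool shift [-0.0202 -0.0027  0.2215] xyaw 174.39408011855713 q [ 0.3605 -0.0456 -0.2186  1.3971 -0.0002  0.4583] t 4.85 F [ 1.2689 -1.5764  0.3284]
```

```bash
python3 -m inch '[0,0,0,0,0,0.0275,1, 0,0,0,0,0,0.0275,1, 0,0,0,0,0,0.0275,1, 0,0,0,0,0,0.0275,1, 0,0,0,0,0,0.0275,1, 0,0,0,0,0,0.0275,1, 0,0,0,0,0,0.0275,1, 0,0,0,0,0,0.0275,1]'
python3 - <<'E'
from h import *
for n in("top","side"):
    im=robot.read_camera(n)[:,:,::-1]
    cv2.imwrite(f"pics/{n}1.png",im)
    globals()[n]=im
cv2.imwrite("pics/d.png",np.hstack([cv2.resize(top[160:280,195:345],(400,320)),cv2.resize(side[150:270,180:330],(400,320))]))
to(-.231,-.1,.011)
E
```

```text
time_s: 5.65
position: [0.4064, 0.1511, 0.0104]
tcp_rot: [[-0.995, 0.099, 0.001], [0.099, 0.995, 0.0], [-0.001, 0.0, -1.0]]
wrist_force: [0.3, -0.9, -0.0]
opening: 1.0
grip_force: 0.0
at [0.4036 0.1501 0.0084] lane [-0.2304 -0.143 ] goal [0.4465 0.1467 0.011 ] tool shift [-0.043   0.0008 -0.0029] xyaw 174.36118089128067 q [ 0.356   0.0607 -0.6193  0.8968  0.      0.4544] t 5.75 F [-0.1729 -0.4804 -0.0993]
```

View pics/d.png

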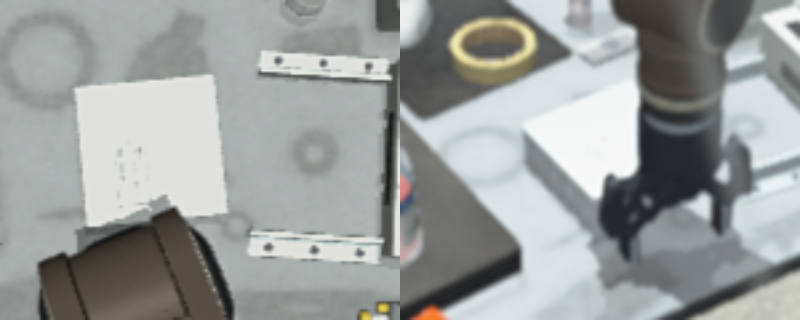

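The fingers stand clear on the near side, spanning the box's length. I'll push slowly in +y.

```bash
python3 -m inch '[0,0,0,-0.006,0,0,1, 0,0,0,-0.007,0,0,1, 0,0,0,-0.007,0,0,1, 0,0,0,-0.007,0,0,1, 0,0,0,-0.006,0,0,1, 0,0,0,-0.005,0,0,1, 0,0,0,-0.003,0,0,1, 0,0,0,-0.003,0,0,1]'; python3 -m inch '[0,0,0,-0.0025,0,0,1, 0,0,0,-0.0025,0,0,1, 0,0,0,-0.0025,0,0,1, 0,0,0,-0.0025,0,0,1, 0,0,0,-0.0025,0,0,1, 0,0,0,-0.0025,0,0,1, 0,0,0,0,0,0,1, 0,0,0,0,0,0,1]'
cat >> h.py <<'E'
def look(tag,crop=True):
    im=robot.read_camera("top")[:,:,::-1].copy();cv2.imwrite(f"pics/{tag}.png",im)
    to(-.231,-.078,.01)
    return im
def boxfit(im,x0,x1,y0=175,y1=262):
    """fit 3 visible top edges: far edge (top) and left/right, from white mask"""
    m=white(im,x0,y0,x1,y1,200)
    n,l,st,_=cv2.connectedComponentsWithStats(m);k=1+st[1:,4].argmax();m=(l==k)
    ys,xs=np.nonzero(m)
    def line(pts):
        w=p2w("top",pts,.054)[:,:2];vx,vy,a,b=cv2.fitLine((w*1000).astype(np.float32),cv2.DIST_HUBER,0,.01,.01)[:,0]
        return np.array([a,b])/1000,np.array([vx,vy])
    cols=np.arange(xs.min()+6,xs.max()-5)
    top=[(c,ys[xs==c].min()-.5) for c in cols]
    out={"far":line(top)}
    rows=np.arange(min(t[1] for t in top)+8,min(t[1] for t in top)+34)
    L=[(xs[ys==int(r)].min()-.5,int(r)) for r in rows];R=[(xs[ys==int(r)].max()+.5,int(r)) for r in rows]
    out["rear"]=line(L);out["front"]=line(R)
    for k,(p,v) in out.items():
        u=np.array([v@X,v@Y]); 
        ang=np.degrees(np.arctan2(u[1],u[0]));ang=(ang+45)%90-45
        # value of edge at box-centre guess
        print(k,"yaw deg %.2f"%ang,"lane pt",lane(p))
E
python3 -c "
from h import *
boxfit(cv2.imread('pics/top0.png'),215,286)
im=look('e');boxfit(im,212,289)"
```

```text
time_s: 6.55
position: [0.4502, 0.1467, 0.0112]
tcp_rot: [[-0.995, 0.097, -0.0], [0.097, 0.995, -0.0], [0.0, -0.0, -1.0]]
wrist_force: [-0.3, -0.0, 0.1]
opening: 1.002
grip_force: 0.0
time_s: 7.35
position: [0.4654, 0.1452, 0.0114]
tcp_rot: [[-0.995, 0.098, 0.001], [0.098, 0.995, -0.0], [-0.001, -0.0, -1.0]]
wrist_force: [-0.0, 0.7, 0.3]
opening: 0.998
grip_force: 0.0
far yaw deg 9.25 lane pt [-0.2354  0.0572]
rear yaw deg 9.21 lane pt [-0.3006  0.009 ]
front yaw deg 8.83 lane pt [-0.1676  0.0133]
at [0.4653 0.1452 0.0114] lane [-0.2314 -0.0811] goal [0.4684 0.1446 0.01  ] tool shift [-0.0031 -0.0004  0.0014] xyaw 174.3971384715541 q [ 0.3028  0.1543 -0.505   0.9111 -0.0003  0.4006] t 7.4 F [ 0.3902 -0.3575 -0.0885]
far yaw deg 3.90 lane pt [-0.2319  0.0685]
rear yaw deg 4.23 lane pt [-0.2958  0.0236]
front yaw deg 6.51 lane pt [-0.1625  0.0301]
```

Centre is now y≈+1 mm with yaw≈4°. The rear push will square the rest before the lane. I'll back off, raise the tool and check the space behind the box.

```bash
python3 -m inch '[0,0,0,0.005,0,0,1, 0,0,0,0.01,0,0,1, 0,0,0,0.015,0,0,1, 0,0,0,0.015,0,0,1, 0,0,0,0.01,0,-0.02,1, 0,0,0,0,0,-0.035,1, 0,0,0,0,0,-0.04,1, 0,0,0,0,0,-0.04,1]'; python3 -m inch '[0,0,8.5,0,0,-0.03,1, 0,0,8.5,0,0,-0.02,1, 0,0,8.5,0,0,0,1, 0,0,8.5,0,0,0,1, 0,0,8.5,0,0,0,1, 0,0,8.5,0,0,0,1, 0,0,8.5,0,0,0,1, 0,0,8.5,0,0,0,1]'; python3 -m inch '[0,0,8.5,0,0,0,1, 0,0,8.5,0,0,0,1, 0,0,5,0,0,0,1, 0,0,0,0,0,0,1, 0,0,0,0,0,0,1, 0,0,0,0,0,0,1, 0,0,0,0,0,0,1, 0,0,0,0,0,0,1]'
python3 - <<'E'
from h import *
im=look('f')
boxfit(im,212,289)
to(-.36,0,.2)
cv2.imwrite("pics/f2.png",cv2.resize(im[100:290,60:313],(800,600)))
E
```

```text
time_s: 8.2
position: [0.4084, 0.1506, 0.1476]
tcp_rot: [[-0.995, 0.097, -0.001], [0.097, 0.995, -0.0], [0.001, -0.0, -1.0]]
wrist_force: [0.6, 1.0, 0.2]
opening: 0.996
grip_force: 0.0
time_s: 9.0
position: [0.4088, 0.1507, 0.1962]
tcp_rot: [[-0.277, 0.961, -0.0], [0.961, 0.277, -0.0], [0.0, -0.0, -1.0]]
wrist_force: [0.3, 0.6, -0.2]
opening: 1.0
grip_force: 0.0
time_s: 9.8
position: [0.4102, 0.1507, 0.1963]
tcp_rot: [[0.097, 0.995, -0.0], [0.995, -0.097, -0.0], [-0.0, -0.0, -1.0]]
wrist_force: [0.1, 0.2, 0.0]
opening: 1.0
grip_force: 0.0
at [0.4102 0.1507 0.1962] lane [-0.2316 -0.1365] goal [0.4684 0.1446 0.01  ] tool shift [-0.0004  0.0585  0.1862] xyaw 84.43298756252683 q [ 0.352  -0.0377 -0.2879  1.3206 -0.      2.02  ] t 9.85 F [0.7884 0.522  0.0352]
far yaw deg 3.90 lane pt [-0.2118  0.0699]
rear yaw deg 7.27 lane pt [-0.294   0.0133]
front yaw deg 6.50 lane pt [-0.162  0.026]
at [0.4102 0.1507 0.1962] lane [-0.2316 -0.1365] goal [0.5583 0.2656 0.2   ] tool shift [ 0.1287  0.1362 -0.0038] xyaw 84.43298756252683 q [ 0.352  -0.0377 -0.2879  1.3206 -0.      2.02  ] t 9.85 F [0.7884 0.522  0.0352]
```

View pics/f2.png

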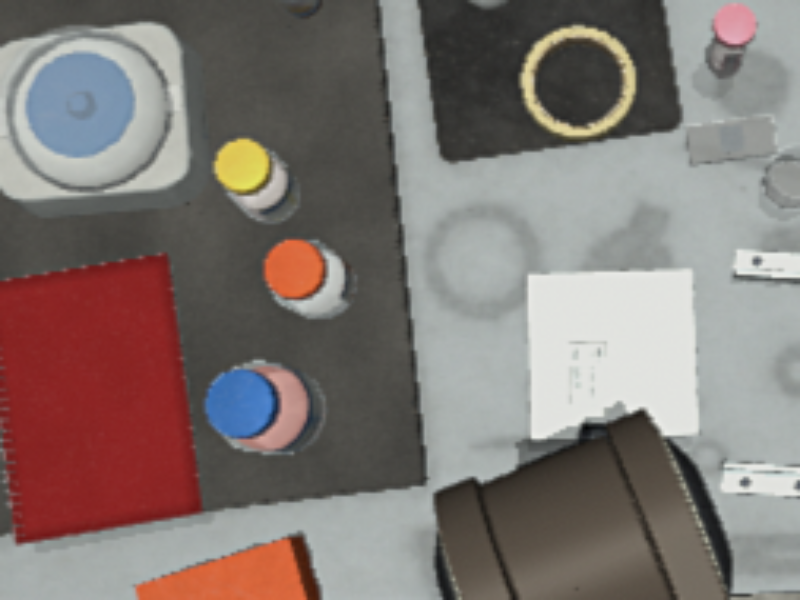

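About 145 mm is free between the box's rear and the bottles, so there is room. I'll go behind the box and descend.

```bash
python3 -m inch '[0,0,0,0.0165,0.0195,0,1, 0,0,0,0.0165,0.0195,0,1, 0,0,0,0.0165,0.0195,0,1, 0,0,0,0.0165,0.0195,0,1, 0,0,0,0.0165,0.0195,0,1, 0,0,0,0.0165,0.0195,0,1, 0,0,0,0.0165,0.0195,0,1, 0,0,0,0,0,0,1]'; python3 -m inch '[0,0,0,0,0,0.02,1, 0,0,0,0,0,0.025,1, 0,0,0,0,0,0.03,1, 0,0,0,0,0,0.03,1, 0,0,0,0,0,0.03,1, 0,0,0,0,0,0.025,1, 0,0,0,0,0,0.015,1, 0,0,0,0,0,0.01,1]';  python3 - <<'E'
from h import *
im=look('g')
boxfit(im,226,289)
to(-.31,0,.01)
E
```

```text
time_s: 10.65
position: [0.5593, 0.2537, 0.1948]
tcp_rot: [[0.097, 0.995, -0.001], [0.995, -0.097, -0.0], [-0.0, -0.001, -1.0]]
wrist_force: [0.8, -0.2, -0.1]
opening: 1.002
grip_force: 0.0
time_s: 11.45
position: [0.5562, 0.2516, 0.0098]
tcp_rot: [[0.097, 0.995, -0.002], [0.995, -0.097, -0.001], [-0.001, -0.002, -1.0]]
wrist_force: [-0.3, -0.6, -0.2]
opening: 1.001
grip_force: 0.0
at [0.5559 0.2515 0.0088] lane [-0.3458 -0.0011] goal [0.4684 0.1446 0.01  ] tool shift [-0.115  -0.0767 -0.0008] xyaw 84.41199321355221 q [ 0.4249  0.3715 -0.2216  0.9811 -0.      2.0933] t 11.5 F [-0.1783 -0.1176 -2.2526]
far yaw deg 3.90 lane pt [-0.2319  0.0685]
rear yaw deg 18.74 lane pt [-0.2855  0.0175]
front yaw deg 6.50 lane pt [-0.1622  0.0285]
at [0.5559 0.2515 0.0088] lane [-0.3458 -0.0011] goal [0.5535 0.2158 0.01  ] tool shift [-0.0358  0.0011 -0.0012] xyaw 84.41199321355221 q [ 0.4249  0.3715 -0.2216  0.9811 -0.      2.0933] t 11.5 F [-0.1783 -0.1176 -2.2526]
```

```bash
python3 -m inch '[0,0,0,-0.005,0,-0.002,1, 0,0,0,-0.008,0,0,1, 0,0,0,-0.008,0,0,1, 0,0,0,-0.005,0,0,1, 0,0,0,-0.004,0,0,1, 0,0,0,-0.003,0,0,1, 0,0,0,-0.003,0,0,1, 0,0,0,-0.003,0,0,1]'; python3 -m inch '[0,0,0,-0.003,0,0,1, 0,0,0,-0.003,0,0,1, 0,0,0,-0.003,0,0,1, 0,0,0,-0.003,0,0,1, 0,0,0,-0.003,0,0,1, 0,0,0,-0.002,0,0,1, 0,0,0,0,0,0,1, 0,0,0,0,0,0,1]';  python3 - <<'E'
from h import *
im=look('i')
boxfit(im,226,298)
cv2.imwrite("pics/i2.png",cv2.resize(im[160:280,200:360],(800,600),interpolation=cv2.INTER_CUBIC))
E
```

```text
time_s: 12.3
position: [0.5538, 0.2137, 0.0134]
tcp_rot: [[0.097, 0.995, 0.0], [0.995, -0.097, 0.001], [0.001, 0.0, -1.0]]
wrist_force: [1.2, 1.8, 0.1]
opening: 1.001
grip_force: 0.7
time_s: 13.1
position: [0.5516, 0.1962, 0.0131]
tcp_rot: [[0.098, 0.995, -0.001], [0.995, -0.098, -0.001], [-0.001, -0.001, -1.0]]
wrist_force: [0.6, -0.3, -0.8]
opening: 1.0
grip_force: 0.0
at [0.5515 0.1963 0.0131] lane [-0.2904 -0.0002] goal [0.4684 0.1446 0.01  ] tool shift [-0.0596 -0.0777  0.0032] xyaw 84.3941321995286 q [ 0.3421  0.3238 -0.2798  0.9683 -0.0004  2.0107] t 13.15 F [ 0.7273 -0.2433 -0.1245]
far yaw deg 0.19 lane pt [-0.1839  0.0625]
rear yaw deg 22.70 lane pt [-0.2198  0.0101]
front yaw deg 0.30 lane pt [-0.144   0.0195]
```

View pics/i2.png

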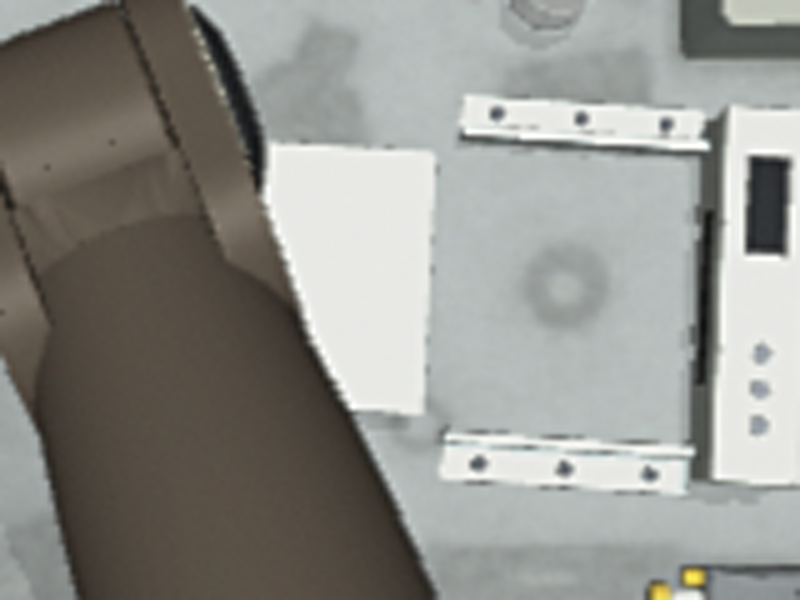

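The box is square (yaw ≈0.2°) in front of the lane, but about 4 mm toward the near rail. I'll push on at a slight diagonal, within the friction cone, to carry it back, then measure.

```bash
python3 -m inch '[0,0,0,-0.002,0,0,1, 0,0,0,-0.003,0.0007,0,1, 0,0,0,-0.003,0.0007,0,1, 0,0,0,-0.003,0.0007,0,1, 0,0,0,-0.003,0.0007,0,1, 0,0,0,-0.003,0.0007,0,1, 0,0,0,-0.003,0.0007,0,1, 0,0,0,0,0,0,1]';  python3 - <<'E'
from h import *
for t in("i","j"):
    im=look('j') if t=="j" else cv2.imread("pics/i.png")
    boxfit(im,226,306)
    m=white(im,262,200,306,250,200); ys,xs=np.nonzero(m)
    # near edge of top face, last columns before the front
    pts=[(c,ys[xs==c].max()+.5) for c in range(xs[ys>235].max()-9,xs[ys>235].max()-1)]
    print("near",[lane(p) for p in p2w("top",pts,.054)][::3])
E
```

```text
time_s: 13.95
position: [0.5542, 0.1757, 0.0133]
tcp_rot: [[0.098, 0.995, 0.0], [0.995, -0.098, -0.001], [-0.001, 0.0, -1.0]]
wrist_force: [-0.0, -0.5, 0.6]
opening: 1.002
grip_force: 0.0
far yaw deg 0.19 lane pt [-0.1839  0.0625]
rear yaw deg 22.70 lane pt [-0.2198  0.0101]
front yaw deg 0.30 lane pt [-0.144   0.0195]
near [array([-0.1126, -0.0862]), array([-0.1052, -0.0832]), array([-0.0976, -0.0827])]
at [0.5543 0.1759 0.0134] lane [-0.2703  0.0046] goal [0.4684 0.1446 0.01  ] tool shift [-0.0395 -0.0825  0.0034] xyaw 84.38590086481553 q [ 0.3075  0.316  -0.2898  0.9649 -0.0005  1.9763] t 14.0 F [ 0.0372 -0.5615 -0.4758]
far yaw deg -0.72 lane pt [-0.1634  0.0665]
rear yaw deg 20.67 lane pt [-0.1901  0.0143]
front yaw deg -0.67 lane pt [-0.1241  0.0199]
near [array([-0.1126, -0.0862]), array([-0.1052, -0.0832]), array([-0.0976, -0.0827])]
```

```bash
python3 -m inch '[0,0,0,-0.003,0,0,1, 0,0,0,-0.005,0,0,1, 0,0,0,-0.006,0,0,1, 0,0,0,-0.006,0,0,1, 0,0,0,-0.006,0,0,1, 0,0,0,-0.005,0,0,1, 0,0,0,-0.003,0,0,1, 0,0,0,0,0,0,1]';  python3 - <<'E'
from h import *
im=look('k')
boxfit(im,250,318,186,242)
cv2.imwrite("pics/k2.png",cv2.resize(im[160:280,200:360],(800,600),interpolation=cv2.INTER_CUBIC))
E
```

```text
time_s: 14.8
position: [0.5507, 0.1416, 0.0133]
tcp_rot: [[0.098, 0.995, -0.0], [0.995, -0.098, -0.001], [-0.001, -0.0, -1.0]]
wrist_force: [0.6, -0.3, -0.5]
opening: 0.999
grip_force: 0.0
at [0.5507 0.1419 0.0132] lane [-0.2361  0.0042] goal [0.4684 0.1446 0.01  ] tool shift [-0.0054 -0.0822  0.0032] xyaw 84.37547173045462 q [ 0.2525  0.2945 -0.3201  0.9568 -0.0007  1.9214] t 14.85 F [ 0.2869 -0.9444  0.371 ]
far yaw deg 3.89 lane pt [-0.1207  0.0658]
rear yaw deg 16.64 lane pt [-0.1394  0.0091]
front yaw deg -0.02 lane pt [-0.0905  0.0229]
```

View pics/k2.png

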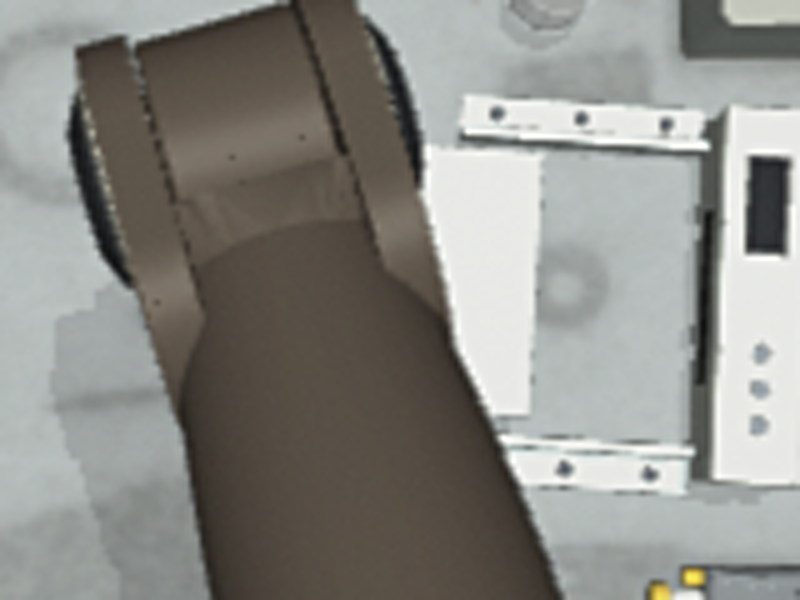

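Run:
```python
from h import *
f=lambda x,y:(200+x*.2-.4,160+y*.2-.4)
for p in p2w("top",[f(541,152),f(529,415)],.054): print("box",lane(p))
for p in p2w("top",[f(465,139),f(709,151),f(447,433),f(693,452)],.024): print("rail top inner z24",lane(p))
im=cv2.imread("pics/k.png")
# column profiles through the far and near edges and the rails
for c in (298,303): print(c,im[180:196,c].min(1).tolist(),im[238:258,c].min(1).tolist())
```

```text
box [-0.091   0.0665]
box [-0.0899 -0.0674]
rail top inner z24 [-0.1279  0.0749]
rail top inner z24 [0.     0.0772]
rail top inner z24 [-0.1284 -0.0785]
rail top inner z24 [-0.0011 -0.0798]
298 [235, 184, 107, 124, 223, 219, 239, 112, 89, 170, 238, 233, 231, 230, 230, 230] [231, 233, 237, 238, 229, 164, 119, 93, 57, 44, 38, 37, 43, 43, 47, 48, 49, 50, 52, 52]
303 [237, 233, 231, 232, 230, 185, 234, 175, 77, 154, 205, 234, 231, 230, 230, 230] [230, 231, 231, 233, 233, 156, 180, 184, 187, 233, 233, 159, 220, 236, 237, 239, 241, 176, 115, 63]
```

The box is centred (y ≈ -0.5 mm), with 90 mm to go. I'll push on.

```bash
python3 -m inch '[0,0,0,-0.003,0,0,1, 0,0,0,-0.006,0,0,1, 0,0,0,-0.007,0,0,1, 0,0,0,-0.007,0,0,1, 0,0,0,-0.007,0,0,1, 0,0,0,-0.007,0,0,1, 0,0,0,-0.006,0,0,1, 0,0,0,-0.003,0,0,1]'; python3 -m inch '[0,0,0,-0.003,0,0,1, 0,0,0,-0.005,0,0,1, 0,0,0,-0.005,0,0,1, 0,0,0,-0.005,0,0,1, 0,0,0,-0.005,0,0,1, 0,0,0,-0.004,0,0,1, 0,0,0,-0.003,0,0,1, 0,0,0,0,0,0,1]'
python3 - <<'E'
from h import *
im=look('l')
cv2.imwrite("pics/l2.png",cv2.resize(im[160:280,240:400],(800,600),interpolation=cv2.INTER_CUBIC))
E
```

```text
time_s: 15.65
position: [0.5462, 0.0959, 0.0133]
tcp_rot: [[0.098, 0.995, -0.0], [0.995, -0.098, -0.0], [-0.0, -0.0, -1.0]]
wrist_force: [-0.1, 2.0, -1.2]
opening: 1.001
grip_force: 0.6
time_s: 16.45
position: [0.5434, 0.0662, 0.0134]
tcp_rot: [[0.098, 0.995, 0.0], [0.995, -0.098, -0.001], [-0.001, 0.0, -1.0]]
wrist_force: [-0.2, 0.1, 0.4]
opening: 1.002
grip_force: 0.0
at [0.5435 0.0664 0.0134] lane [-0.1603  0.0042] goal [0.4684 0.1446 0.01  ] tool shift [ 0.0704 -0.0824  0.0033] xyaw 84.38416942192491 q [ 0.1219  0.2574 -0.3696  0.9437 -0.0005  1.7907] t 16.5 F [ 0.6668 -0.3828  0.1543]
```

View pics/l2.png

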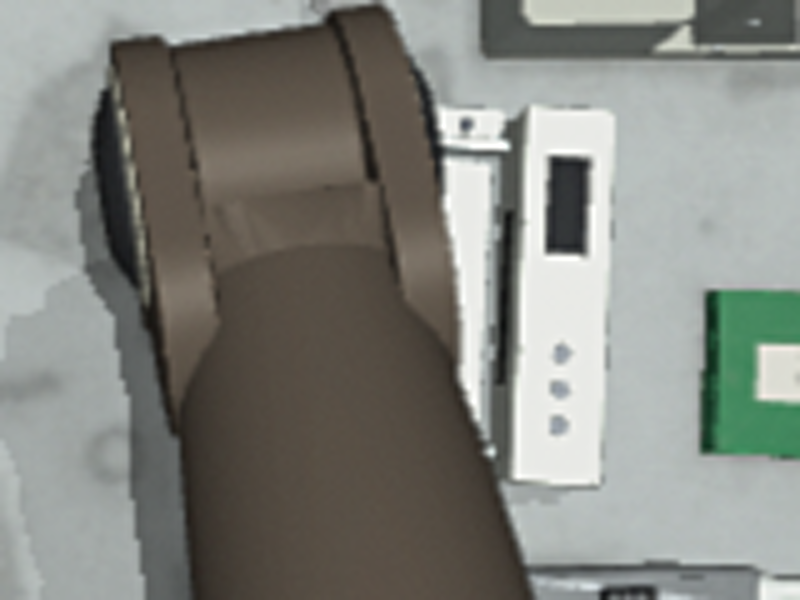

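About 15 mm remain between the front (x≈495 in the crop) and the face. I'll close in gently and watch the force.

```bash
python3 -m inch '[0,0,0,-0.002,0,0,1, 0,0,0,-0.002,0,0,1, 0,0,0,-0.002,0,0,1, 0,0,0,-0.002,0,0,1, 0,0,0,-0.002,0,0,1, 0,0,0,-0.002,0,0,1, 0,0,0,-0.001,0,0,1, 0,0,0,-0.001,0,0,1]' | grep -E "position|force"; python3 -m inch '[0,0,0,-0.0005,0,0,1, 0,0,0,-0.0005,0,0,1, 0,0,0,-0.0005,0,0,1, 0,0,0,-0.0005,0,0,1, 0,0,0,-0.0005,0,0,1, 0,0,0,-0.0005,0,0,1, 0,0,0,0,0,0,1, 0,0,0,0,0,0,1]'|grep -E "position|force"; python3 -c "
from h import *
to(-.145,0,.01)"
```

```text
position: [0.5422, 0.0528, 0.0134]
wrist_force: [-0.2, 2.8, 1.0]
grip_force: 1.2
position: [0.5418, 0.0515, 0.0135]
wrist_force: [-0.5, 9.2, 2.1]
grip_force: 4.5
at [0.5418 0.0515 0.0135] lane [-0.1453  0.0039] goal [0.5379 0.0515 0.01  ] tool shift [-0.0004 -0.0039  0.0035] xyaw 84.4962864711526 q [ 0.093   0.2514 -0.3773  0.9416  0.0033  1.7598] t 18.1 F [-0.547   9.2211  2.1008]
```

The reader stopped the box at 9 N, at the expected place (TCP at -0.145). I'll retreat, rise and look.

```bash
python3 -m inch '[0,0,0,0.002,0,0,1, 0,0,0,0.004,0,0,1, 0,0,0,0.01,0,0,1, 0,0,0,0.015,0,0,1, 0,0,0,0.015,0,0,1, 0,0,0,0.015,0,0,1, 0,0,0,0.01,0,0,1, 0,0,0,0,0,-0.02,1]'; python3 -m inch '[0,0,0,0,0,-0.03,1, 0,0,0,0,0,-0.04,1, 0,0,0,0,0,-0.04,1, 0,0,0,0,0,-0.04,1, 0,0,0,0,0,-0.03,1, 0,0,0,0.02,-0.02,0,1, 0,0,0,0.02,-0.03,0,1, 0,0,0,0.02,-0.03,0,1]'; python3 -m inch '[0,0,0,0.02,-0.03,0,1, 0,0,0,0.02,-0.03,0,1, 0,0,0,0.02,-0.03,0,1, 0,0,0,0.02,-0.03,0,1, 0,0,0,0,-0.02,0,1, 0,0,0,0,0,0,1, 0,0,0,0,0,0,1, 0,0,0,0,0,0,1]'
python3 - <<'E'
from h import *
im=look('m')
cv2.imwrite("pics/m2.png",cv2.resize(im[160:280,240:400],(800,600),interpolation=cv2.INTER_CUBIC))
print(rect(white(im,286,187,341,242,200),.054))
E
```

```text
time_s: 18.9
position: [0.5469, 0.1221, 0.031]
tcp_rot: [[0.095, 0.995, -0.005], [0.995, -0.095, -0.001], [-0.001, -0.005, -1.0]]
wrist_force: [-0.9, 0.5, -0.3]
opening: 0.996
grip_force: 0.0
time_s: 19.7
position: [0.4743, 0.1891, 0.2134]
tcp_rot: [[0.098, 0.995, 0.0], [0.995, -0.098, 0.0], [0.0, 0.0, -1.0]]
wrist_force: [0.7, 0.5, -0.1]
opening: 1.006
grip_force: 0.0
time_s: 20.5
position: [0.3441, 0.2814, 0.2133]
tcp_rot: [[0.098, 0.995, 0.0], [0.995, -0.098, 0.0], [0.0, 0.0, -1.0]]
wrist_force: [0.3, -0.4, 0.0]
opening: 1.0
grip_force: 0.0
at [0.3442 0.2812 0.2132] lane [-0.3553 -0.2146] goal [0.4684 0.1446 0.01  ] tool shift [-0.1237  0.137   0.2033] xyaw 84.3534674036606 q [ 0.6852 -0.0257 -0.2393  1.3571 -0.0002  2.3546] t 20.55 F [ 0.7705 -0.4708 -0.3671]
(array([ 0.5326, -0.0231]), (129.09036254882812, 130.2722625732422), 87.1847915649414)
```

View pics/m2.png

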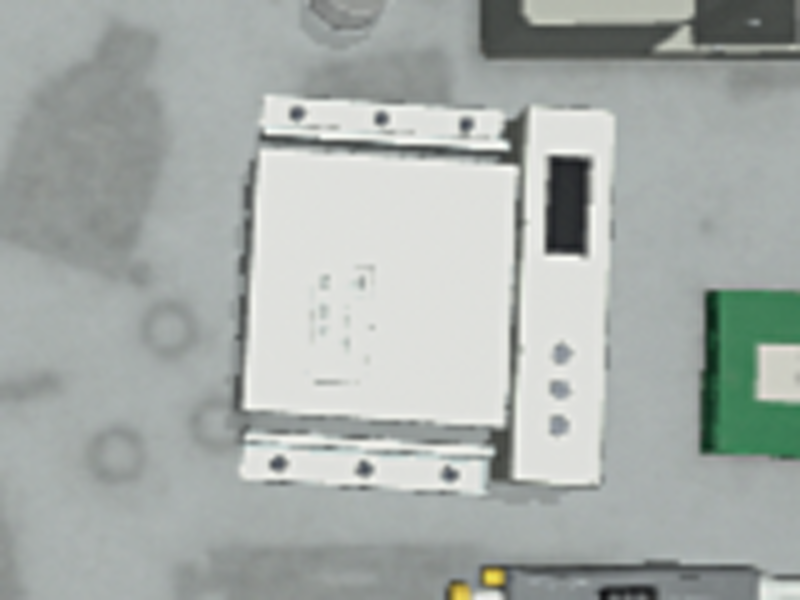

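Run:
```python
from h import *
f=lambda x,y:(240+x*.2-.4,160+y*.2-.4)
P=[lane(p) for p in p2w("top",[f(260,150),f(517,168),f(505,427),f(243,411)],.054)]
print(np.array(P),"centre",np.mean(P,0),"yaw",np.degrees(np.arctan2(*(P[1]-P[0])[::-1])),np.degrees(np.arctan2(*(P[2]-P[3])[::-1])))
```

```text
[[-0.1324  0.0647]
 [-0.0008  0.0644]
 [-0.0009 -0.0675]
 [-0.1333 -0.0683]] centre [-0.0668 -0.0017] yaw -0.1468909492751246 0.32791960453138763
```

Centre is at x = -66.8 mm and y = -1.7 mm, with yaw ≈ 0. The box is home and clear of both rails, and the robot is clear.

```bash
python3 -c "
from station import robot
print(robot.finish_job())"
```

```text
the job is handed in; nothing more can be done
None
```

The job is handed in: the cryo box is home against the reader face, measured from the last picture at x ≈ -67 mm, about 2 mm off the lane's middle line and square within about 0.3°. It clears both rails, and the robot stands clear of everything; no verdict came back.

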